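# Hold a plinth in the fence corner with one diagonal push

### The job

Slide the dark two-tier wooden plinth over the table, without lifting it, into the corner between the aluminium fence and the pale stop block, so that its long far side lies flush along the fence and its left end touches the stop. Then set the fingertips into the step along its near long side and push diagonally, forward with about 15 N and down with about 8 N at once, so that it is clamped against fence and table together for drilling; finish while still holding that push. Leave the two paint pots, the dropper bottle and the little figure where they stand.

Things in the scene. Friction and masses are not known exactly. Their poses are not given: they have to be found in the camera images.
- plinth: Loose dark-wood plinth, 0.2 to 0.33 kg (friction on the table 0.5 to 0.75), two fixed tiers: lower 104 (x) x 130 (y) x 16 mm high; upper 68 x 94 x 18 mm, centred, so a step 18 mm wide, 16 mm high runs round all sides; top at 34 mm with a brass disc. Origin: centre of the underside; z up; x to its far long side (goes to the fence; starts up to 0.35 rad off straight ahead), y along its length, left.
- fence: Straight aluminium fence fixed to the table, 240 long, 30 high, 14 mm thick; low flange and two black screws (18 mm high) out to 48 mm behind its face. Origin: on the table, middle of the working face toward the robot; x into the fence away from the robot, y along it to the left, z up. When flush, the plinth's origin lies 52 mm before this face, axes parallel.
- stop_block: Pale wooden stop fixed at the fence's left part: 70 mm out from the fence face, 32 wide, 30 high; black knob (to 46 mm high) over the fence. Origin: on the table where its right-hand face (the plinth touches it) meets the fence face; axes as the fence's; the block extends to -x and +y. When seated, the plinth's origin lies 65 mm to the right (-y) of this face.
- blue_pot: Bystander: blue paint pot 35 x 31 x 40 mm, loose; origin at the centre of its underside, z up.
- red_pot: Bystander: dark-red paint pot 35 x 31 x 40 mm, loose; origin at the centre of its underside, z up.
- dropper: Bystander: white dropper bottle with red paint, 25 mm across, 84 mm high, loose, behind the fence; origin at the centre of its underside, z up.
- figure: Bystander: yellow gaming figure on a black round base, 25 mm across, 37 mm high, loose, near the table edge on the left; origin at the centre of its underside, z up.
Things that resemble listed ones, but are neither listed nor needed, are in the scene too. There is more than one size of the stop_block; the job needs the middle-sized.

How it is judged:
By the outcome, as a careful person would: the job done as asked, in the order asked, and still so for the second after the job is handed in, while the arm keeps its last pose, push and grip.
It also fails if it takes over 58 s, if anything falls off the work surface, if the arm or the gripper's body presses on something with over 40 N, if the wrist force passes 120 N, or if a joint passes its speed limit or range.

### The arm

A 6-joint arm with a two-finger parallel gripper is mounted at the origin on a cart in front of the work surface, level with it; the furniture and walls round the work are solid. World frame = base frame: x ahead of the robot, y to its left, z up, the work surface at z = 0. Lengths are in mm, angles in rad, forces in N, time in s.
With the tool pointing down it reaches from about 350 to 875 mm from the base axis. Payload 4.2 kg.
Tool frame: the origin (TCP) lies at the very end of the fingers, on their centre line; the grasp point (between the pads) lies 19 mm behind it; z points along the fingers, y is the line along which they close (so a half turn about z gives the same grasp; the last joint's range is limited). The gripper opens to 85 mm and grips with 20 to 120 N. Pads are 22 mm wide; open, the fingers measure 114 mm over their backs; the gripper's body (76 mm by 85 mm) begins 54 mm behind the grasp point. The pads swing forward as they close: fully open they stand 13 mm farther back than shut.
Start: joints at [-0.88, 0.385, 0.008, 0, -1.194, -0.259], TCP at [261.579, -567.605, 231.312] pointing down, gripper open.
Joint ranges: [-3.14, 3.14], [-1.21, 2.06], [-1.07, 1.41], [-3.16, 2.05], [-2.99, -0.16], [-3.1, 3.1]. Speed limits (rad/s): [2.79, 2.79, 3.14, 3.14, 3.14, 3.14].

### API

Orientations are given as a unit quaternion [x, y, z, w].
In Python, from bench import arm gives the robot as it stands. The module is installed in compiled form; this text tells all that it offers.
- The arm moves only by the tool drive_tool, never from a script. Its argument "targets" is a list of rows, each a list of 5 numbers: the closure, from -1 (fully open) to 1 (shut), then the shift along the tool's x, y, z in mm, then the turn about the tool's z in degrees. In form: [[grip, tx, ty, tz, roll], ...]. A call has 1 to 12 rows; each row is the pose to reach, as a shift and turn from the pose commanded when the call began, along the tool's axes at that moment; what a row does not reach only later rows make up. A row lasts 1/10 s, in which the tool goes at most 50 mm and 8.59 degrees, less where a joint would pass 70% of its speed; a pose out of reach is approached as far as the arm can. A call with a gripper value outside its range is refused whole. The fingers move at their own pace and stop on an object; the grip force is fixed at half the most. Time passes only in rows, so rows that repeat a pose let the fingers close. It gives the time, the measured TCP pose, the force, the opening and the grip force at its end, in the units of the state.
- arm.read_state(): the state, without advancing time (a new reading comes with each control period).
- arm.get_image(name): name is "side" or "top"; returns the picture (384x512x3 uint8, blue, green, red); there is no depth.
- arm.camera_params(name): a dict with "fov_y" (degrees; the focal length in pixels is half the picture's height over the tangent of half this angle, whatever the lens; pixels are square), "cx", "cy" (the principal point, pixels), "D" ([k1, k2, p1, p2, k3] as OpenCV has them; the pictures are not rectified), "rvec" (rotation vector, rad) and "tvec" (3), from world to camera coordinates, as OpenCV has them. Camera axes: x right, y down, z forward; pixel columns grow to the right and rows downward; lengths in mm; the calibration is good to about 2 mm. A picture is of the moment at which its call begins. camera_params takes no time and is no camera call.
- arm.job_done(): hands the job in; it is judged then, once.
The state is a dict: "clock": time; "joints": joint angles; "joint_vel": joint speeds; "joint_efforts": joint torques, N m; "position": TCP position; "ee_rot": TCP orientation; "contact_force": force on the tool from outside, world axes, zero at the start; "wrist_torque": the same for the moment, N m; "gripper_width": finger opening in mm; "grasp_force": force on a finger pad.
Only numpy, scipy, OpenCV 4.12 (cv2) and the standard library are available. Lean on these libraries where they do the work, as an engineer would, in place of code of your own. Each camera call takes 0.05 s, during which the arm holds its last target. There are 200 camera calls.

## Working session

There is one attempt and no reset: what is moved stays moved. The work goes in short steps, Python scripts to look and compute and a tool call to move; the robot and the scene stay as the last step left them, time stands still between calls to the robot, and variables do not carry over. Pictures are saved under pics/ and viewed, at most 10 in all, crops included, and the job is handed in when it is done.

Besides the shell and the picture viewer there is one more tool, called after "Call:" as name(argument=value, ...) on one line, values as JSON. drive_tool: Moves the arm, as the interface text tells. Its arguments: {"type":"object","properties":{"targets":{"type":"array","items":{"type":"array","items":{"type":"number"}}}},"required":["targets"]}

```bash
mkdir -p pics; cat > h.py <<'E'
import numpy as np, cv2
from bench import arm
def cam(n):
    p=arm.camera_params(n); f=192/np.tan(np.radians(p["fov_y"])/2)
    K=np.array([[f,0,p["cx"]],[0,f,p["cy"]],[0,0,1.]])
    return K,np.array(p["D"],float),np.array(p["rvec"],float),np.array(p["tvec"],float)
def w(n,uv,z):
    K,D,r,t=cam(n); R=cv2.Rodrigues(r)[0]
    q=cv2.undistortPoints(np.array(uv,float).reshape(-1,1,2),K,D).reshape(-1,2)
    d=np.c_[q,np.ones(len(q))]@R; c=-R.T@t.ravel()
    return c+d*((z-c[2])/d[:,2])[:,None]
def px(n,P):
    K,D,r,t=cam(n); return cv2.projectPoints(np.array(P,float).reshape(-1,1,3),r,t,K,D)[0].reshape(-1,2)
E
python3 - <<'E'
from h import *
for n in("top","side"):
    i=arm.get_image(n); cv2.imwrite(f"pics/{n}0.png",i); cv2.imwrite(f"pics/{n}0b.png",cv2.resize(i,(800,600),interpolation=cv2.INTER_CUBIC))
    K,D,r,t=cam(n);print(n,K[0,0],-cv2.Rodrigues(r)[0].T@t.ravel())
s=arm.read_state();print({k:np.round(v,3) for k,v in s.items()})
E
```

```text
top 418.8075956094249 [ 457.58442248 -172.39091371 1047.27171191]
side 417.6845693946103 [  260.43201298 -1100.20758856   391.68185321]
{'clock': np.float64(0.1), 'joints': array([-0.88 ,  0.385,  0.007, -0.   , -1.194, -0.259]), 'joint_vel': array([-0.001,  0.   ,  0.003,  0.002, -0.   , -0.   ]), 'joint_efforts': array([-0.0000e+00, -3.9332e+01,  1.8893e+01,  4.1980e+00, -3.0000e-03,
        0.0000e+00]), 'position': array([ 261.334, -567.164,  230.332]), 'ee_rot': array([-0.214,  0.977,  0.001, -0.   ]), 'contact_force': array([-0.059, -0.109,  0.629]), 'wrist_torque': array([-0.012,  0.03 , -0.022]), 'grasp_force': np.float64(0.0), 'gripper_width': np.float64(85.451)}
```

View pics/top0b.png

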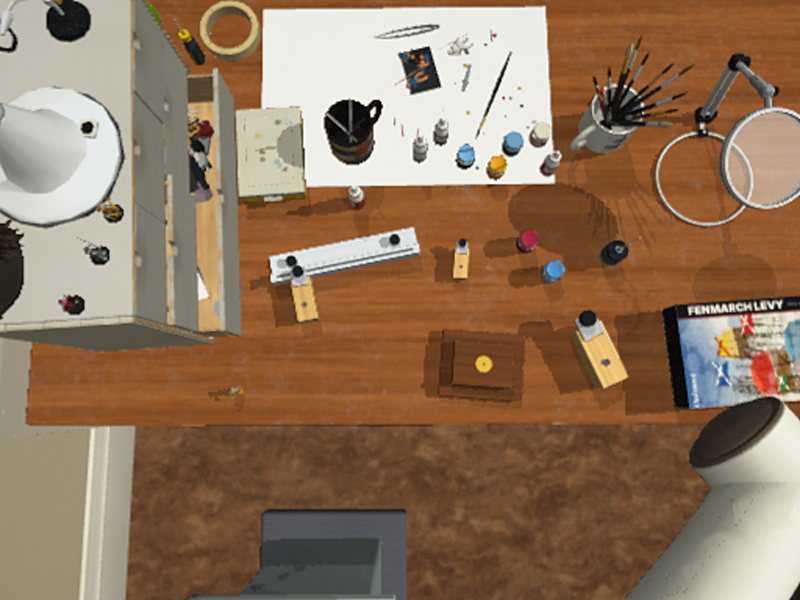

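View pics/side0b.png

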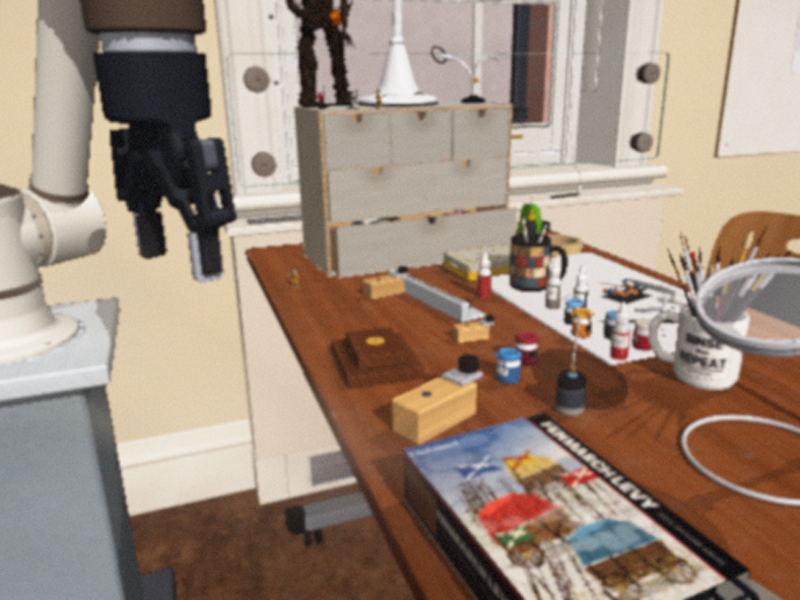

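The top view (800-scale) shows the plinth at about (480,365), the fence from (270,265) to (418,245) and the middle stop touching it at (303,295). The blue pot is at (553,270), the red pot at (528,240) and the figure at (235,391). The side view agrees. I'll enlarge crops to get exact edges.

```bash
python3 - <<'E'
from h import *
i=cv2.imread("pics/top0.png")
a=cv2.resize(i[140:212,165:275],None,fx=7,fy=7,interpolation=cv2.INTER_CUBIC);cv2.imwrite("pics/ca.png",a)
b=cv2.resize(i[200:265,270:345],None,fx=9,fy=9,interpolation=cv2.INTER_CUBIC);cv2.imwrite("pics/cb.png",b)
E
```

```text
(no output)
```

View pics/ca.png

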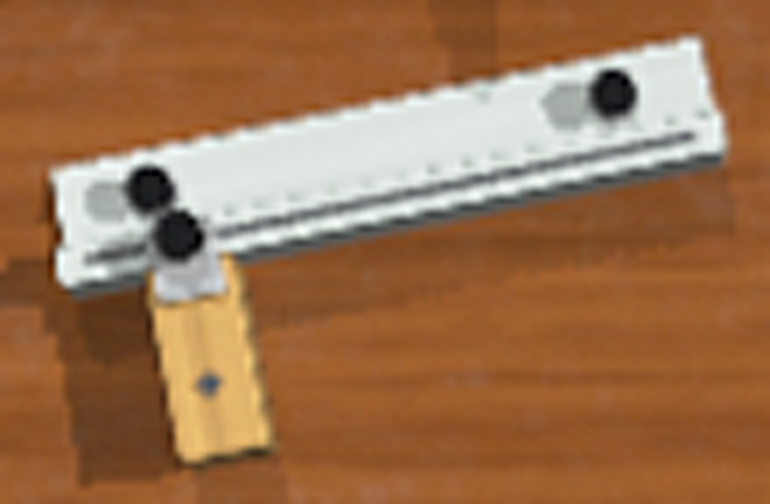

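View pics/cb.png

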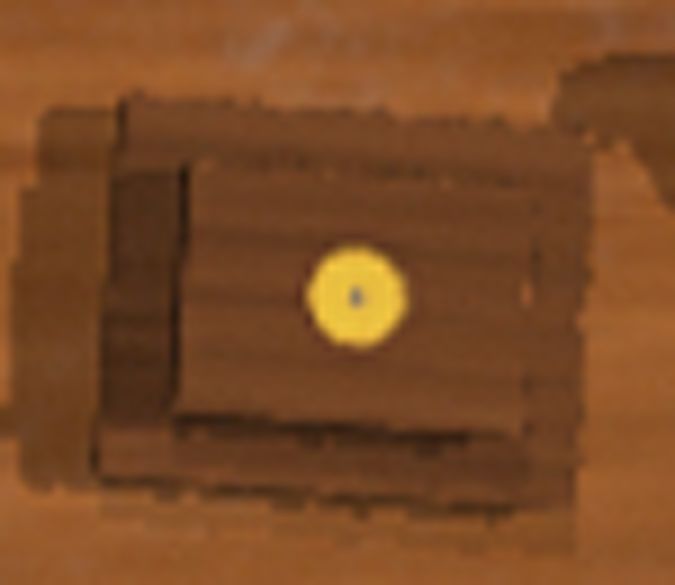

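The first crop shows the fence's top front edge from about (72,284) to (722,154), with the stop's right top edge from (237,258) to (270,447). The second crop shows the disc at (357,296) and the lower-tier top corners at about (125,97), (592,143), (572,502) and (98,478). Next I convert these to world positions.

```bash
python3 - <<'E'
from h import *
np.set_printoptions(precision=1,suppress=True)
A=lambda l:(np.array(l,float)+.5)/7-.5+[165,140]
B=lambda l:(np.array(l,float)+.5)/9-.5+[270,200]
f=w("top",A([(72,284),(722,154)]),30); print("fence",f,np.linalg.norm(f[0]-f[1]),(f[0]+f[1])/2)
d=f[0]-f[1]; print("yaw",np.arctan2(-d[0],d[1]))
s=w("top",A([(237,258),(270,447),(184,461)]),30); print("stop",s,np.linalg.norm(s[1]-s[2])); e=s[0]-s[1];print("yaw",np.arctan2(e[1],e[0]))
p=w("top",B([(125,97),(592,143),(572,502),(98,478)]),16);print("low",p,p.mean(0),[np.linalg.norm(p[k]-p[k-1]) for k in range(4)])
t=w("top",B([(190,160),(540,190),(522,437),(175,415)]),34);print("up",t,t.mean(0),[np.linalg.norm(t[k]-t[k-1]) for k in range(4)])
for q in(p,t):
  print("yaw",[np.arctan2(-v[0],v[1]) for v in(q[0]-q[1],q[3]-q[2])],[np.arctan2(v[1],v[0]) for v in(q[0]-q[3],q[1]-q[2])])
print("disc",w("top",B([(357,296)]),34))
o=lambda l:np.array(l)*.64-.18
print("blue,red,fig",w("top",o([(553,270),(528,240)]),40),w("top",o([(235,391)]),15))
print("small, large",w("top",o([(461,262)]),15),w("top",o([(575,335),(627,378)]),30))
print("table near edge",w("top",o([(300,425),(600,425)]),0))
i=arm.get_image("top");hsv=cv2.cvtColor(i,cv2.COLOR_BGR2HSV)
m=cv2.inRange(hsv[200:265,270:345],(20,120,120),(35,255,255));M=cv2.moments(m,True)
print("discmask",w("top",[(270+M['m10']/M['m00'],200+M['m01']/M['m00'])],34),M['m00'])
E
```

```text
fence [[ 633.1   31.8   30. ]
 [ 679.8 -196.9   30. ]] 233.4576534361739 [656.4 -82.6  30. ]
yaw 0.2014111975482944
stop [[642.3 -26.   30. ]
 [575.4 -38.9  30. ]
 [570.5  -9.   30. ]] 30.250664577182906
yaw 0.19012114224221296
low [[ 559.7 -235.7   16. ]
 [ 546.9 -363.8   16. ]
 [ 449.6 -355.7   16. ]
 [ 456.2 -227.4   16. ]] [ 503.1 -295.6   16. ] [np.float64(103.80482977336412), np.float64(128.73727144823457), np.float64(97.65745272912554), np.float64(128.4315116707834)]
up [[ 540.9 -251.9   34. ]
 [ 532.7 -346.1   34. ]
 [ 466.9 -339.6   34. ]
 [ 472.8 -247.1   34. ]] [ 503.3 -296.2   34. ] [np.float64(68.22283471262666), np.float64(94.50433817110722), np.float64(66.14552745416452), np.float64(92.65811234687934)]
yaw [np.float64(-0.09929623333230526), np.float64(-0.05146797545029462)] [np.float64(-0.0798751547368773), np.float64(-0.0832880975373318)]
yaw [np.float64(-0.08647545804748571), np.float64(-0.06409614930686512)] [np.float64(-0.07063491517924253), np.float64(-0.09840075640559424)]
disc [[ 504.4 -296.3   34. ]]
blue,red,fig [[ 650.  -407.4   40. ]
 [ 698.1 -369.6   40. ]] [[462.9  89.7  15. ]]
small, large [[ 667.8 -265.5   15. ]] [[ 548.6 -440.6   30. ]
 [ 481.9 -518.6   30. ]]
table near edge [[ 410.   -10.4    0. ]
 [ 409.2 -482.4    0. ]]
discmask [[ 504.2 -296.2   34. ]] 81.0
```

```bash
cat >> h.py <<'E'
from scipy.spatial.transform import Rotation as Ro
def plan(T,yaw=None):  # yaw: world angle (deg) of tool y
    s=arm.read_state(); R=Ro.from_quat(s["ee_rot"]).as_matrix()
    d=R.T@(np.array(T,float)-s["position"]); y=np.degrees(np.arctan2(R[1,1],R[0,1]))
    r=0 if yaw is None else -((yaw-y+180)%360-180)
    print("shift",np.round(d,1),"roll",round(r,1),"yawy",round(y,1),"pos",np.round(s["position"],1),"F",np.round(s["contact_force"],1),"t",s["clock"],"w",round(float(s["gripper_width"]),1),"j",np.round(s["joints"],2))
E
python3 -c "
from h import *
plan([504,-296,110],175.4)"
```

```text
shift [-333.8  144.7  120.7] roll -60.7 yawy 114.7 pos [ 261.4 -567.2  230.5] F [ 0.4  1.3 -0.8] t 0.15 w 85.7 j [-0.88  0.39  0.01 -0.   -1.19 -0.26]
```

Call:
drive_tool(targets=[[-1,-33,14,12,-6],[-1,-67,29,24,-12],[-1,-100,43,36,-18],[-1,-134,58,48,-24],[-1,-167,72,60,-30],[-1,-200,87,72,-36],[-1,-234,101,84,-42],[-1,-267,116,97,-48],[-1,-300,130,109,-54],[-1,-334,145,121,-61],[-1,-334,145,121,-61],[-1,-334,145,121,-61]])

```text
clock: 1.35
position: [504.3, -295.5, 109.7]
ee_rot: [-0.681, 0.733, 0.001, -0.0]
contact_force: [0.8, 0.4, 0.4]
gripper_width: 85.3
grasp_force: 0.0
```

```bash
python3 -c "
from h import *
plan([504,-296,26],175.4)
i=arm.get_image('side');cv2.imwrite('pics/s1.png',cv2.resize(i[120:300,150:390],None,fx=3.3,fy=3.3))"
```

```text
shift [ 0.6  0.1 83.7] roll 0.4 yawy 175.8 pos [ 504.3 -295.5  109.7] F [0.8 0.4 0.4] t 1.35 w 85.3 j [-0.25  0.43 -0.25  0.   -0.89  0.18]
```

View pics/s1.png

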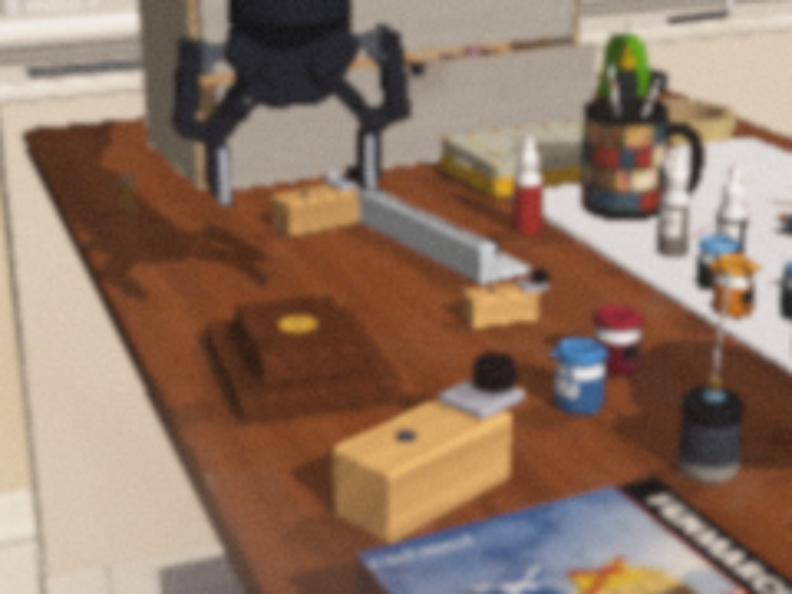

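The gripper stands open over the plinth. The fingertips are at crop (222,197) and (370,187). I'll compare these with projections at candidate tip heights.

```bash
python3 -c "
from h import *
for z in(110,116,123): print(z,((px('side',[[504-57,-292,z],[504-43,-293,z],[504+43,-299,z],[504+57,-300,z]])-[150,120])*3.3).round(0).tolist())"
```

```text
110 [[207.0, 224.0], [229.0, 221.0], [360.0, 208.0], [380.0, 206.0]]
116 [[206.0, 215.0], [228.0, 212.0], [359.0, 199.0], [380.0, 197.0]]
123 [[206.0, 204.0], [228.0, 202.0], [359.0, 189.0], [380.0, 187.0]]
```

Call:
drive_tool(targets=[[-1,0,0,15,0],[-1,0,0,32,0],[-1,0,0,50,0],[-1,0,0,65,0],[-1,0,0,75,0],[-1,0,0,81,0],[-1,0,0,84,0],[-1,0,0,84,0]])

```text
clock: 2.2
position: [504.2, -296.4, 26.5]
ee_rot: [-0.68, 0.733, -0.0, 0.0]
contact_force: [-0.2, 0.4, 0.2]
gripper_width: 85.5
grasp_force: 0.0
```

Open tips sit about 13 mm behind the TCP. I'll go down to TCP z ≈ 12 so the tips are near 25, then close.

Call:
drive_tool(targets=[[-1,0,0,5,0],[-1,0,0,10,0],[-1,0,0,14,0],[-1,0,0,14,0],[0,0,0,14,0],[0,0,0,14,0],[0,0,0,14,0],[0,0,0,14,0],[0,0,0,14,0]])

```text
clock: 3.1
position: [504.6, -296.2, 12.8]
ee_rot: [-0.68, 0.733, -0.0, 0.0]
contact_force: [0.4, 2.1, 4.5]
gripper_width: 66.7
grasp_force: 70.1
```

```bash
python3 -c "
from h import *
plan([601.5,-104,12.5],191.5)"
```

```text
shift [-198.8  -82.5    0.3] roll -15.7 yawy 175.8 pos [ 504.6 -296.2   12.8] F [0.4 2.1 4.5] t 3.1 w 66.7 j [-0.25  0.56 -0.34  0.   -0.67  0.18]
```

Call:
drive_tool(targets=[[0,-8,-3,0,-1],[0,-25,-10,0,-3],[0,-45,-18,0,-5],[0,-65,-27,0,-7],[0,-85,-35,0,-9],[0,-105,-43,0,-11],[0,-125,-52,0,-13],[0,-145,-60,0,-15],[0,-165,-68,0,-15.7],[0,-185,-77,0,-15.7],[0,-196,-81,0,-15.7],[0,-199,-82.5,0,-15.7]])

```text
clock: 4.3
position: [601.3, -103.3, 12.8]
ee_rot: [0.775, -0.632, -0.0, 0.001]
contact_force: [-2.5, -5.3, 6.6]
gripper_width: 66.4
grasp_force: 70.4
```

```bash
python3 -c "
from h import *
plan([606.6,-98.8,12.5],191.5)
i=arm.get_image('top');cv2.imwrite('pics/t1.png',cv2.resize(i[140:240,160:280],None,fx=6,fy=6,interpolation=cv2.INTER_CUBIC))"
```

```text
shift [-3.3 -6.   0.3] roll 0.1 yawy -168.4 pos [ 601.3 -103.3   12.8] F [-2.5 -5.3  6.6] t 4.3 w 66.4 j [ 0.1   0.59 -0.27  0.   -0.71  0.11]
```

View pics/t1.png

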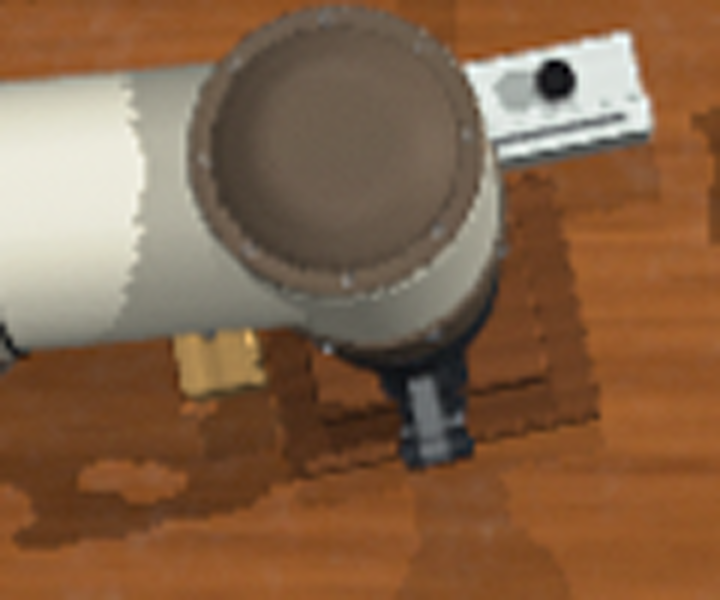

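The plinth is parallel to the fence and a few mm short of both fence and stop. I'll ease it left onto the stop.

Call:
drive_tool(targets=[[0,-1,0,0,0],[0,-2,0,0,0],[0,-3,0,0,0],[0,-3,0,0,0],[0,-3,0,0,0]])

```text
clock: 4.85
position: [601.3, -101.2, 12.9]
ee_rot: [0.774, -0.633, 0.001, -0.0]
contact_force: [0.8, -4.1, 5.9]
gripper_width: 66.7
grasp_force: 70.2
```

Call:
drive_tool(targets=[[0,-1,0,0,0],[0,-2,0,0,0],[0,-2,0,0,0],[0,-2,0,0,0]])

```text
clock: 5.25
position: [601.1, -99.5, 12.9]
ee_rot: [0.774, -0.633, 0.001, -0.0]
contact_force: [1.6, -5.6, 4.9]
gripper_width: 66.2
grasp_force: 70.2
```

Call:
drive_tool(targets=[[0,-0.5,0,0,0],[0,-1,0,0,0],[0,-1.5,0,0,0],[0,-1.5,0,0,0],[0,-1.5,0,0,0]])

```text
clock: 5.75
position: [601.1, -99.5, 12.9]
ee_rot: [0.774, -0.633, 0.002, 0.0]
contact_force: [2.6, -10.2, 2.9]
gripper_width: 66.5
grasp_force: 70.0
```

Call:
drive_tool(targets=[[0,-0.5,0,0,0],[0,-1,0,0,0],[0,-1.5,0,0,0],[0,-1.5,0,0,0],[0,-1.5,0,0,0]])

```text
clock: 6.25
position: [601.0, -99.3, 13.0]
ee_rot: [0.774, -0.633, 0.002, 0.001]
contact_force: [2.5, -15.7, 2.5]
gripper_width: 66.7
grasp_force: 69.9
```

Stop contact is clear: the force rose to 16 N with no further motion. Now I ease that pressure a little and slide it forward to the fence.

Call:
drive_tool(targets=[[0,1,-1,0,0],[0,1,-2,0,0],[0,1,-3,0,0],[0,1,-4,0,0],[0,1,-4,0,0],[0,1,-4,0,0]])

```text
clock: 6.85
position: [601.2, -99.4, 12.9]
ee_rot: [0.774, -0.633, -0.001, 0.003]
contact_force: [-6.1, -14.2, 9.0]
gripper_width: 66.8
grasp_force: 70.7
```

Call:
drive_tool(targets=[[0,0,-0.5,0,0],[0,0,-1,0,0],[0,0,-1.5,0,0],[0,0,-2,0,0],[0,0,-2,0,0],[0,0,-2,0,0]])

```text
clock: 7.45
position: [601.2, -99.3, 13.0]
ee_rot: [0.774, -0.633, -0.002, 0.004]
contact_force: [-10.3, -13.2, 13.7]
gripper_width: 66.5
grasp_force: 71.1
```

```bash
python3 -c "
from h import *
plan([606.6,-98.8,12.5],191.5)
s=arm.read_state();print(s['wrist_torque'])
i=arm.get_image('side');c=px('side',[[620,-110,30]])[0].astype(int);print(c)
cv2.imwrite('pics/s2.png',cv2.resize(i[c[1]-45:c[1]+45,c[0]-65:c[0]+55],None,fx=6.5,fy=6.5,interpolation=cv2.INTER_CUBIC))"
```

```text
shift [ 0.5 -5.4  0.5] roll -0.0 yawy -168.5 pos [601.2 -99.3  13. ] F [-10.3 -13.2  13.7] t 7.45 w 66.5 j [ 0.1   0.59 -0.27  0.   -0.72  0.09]
[-3.81892925  2.23166464  0.47026175]
[260 187]
```

View pics/s2.png

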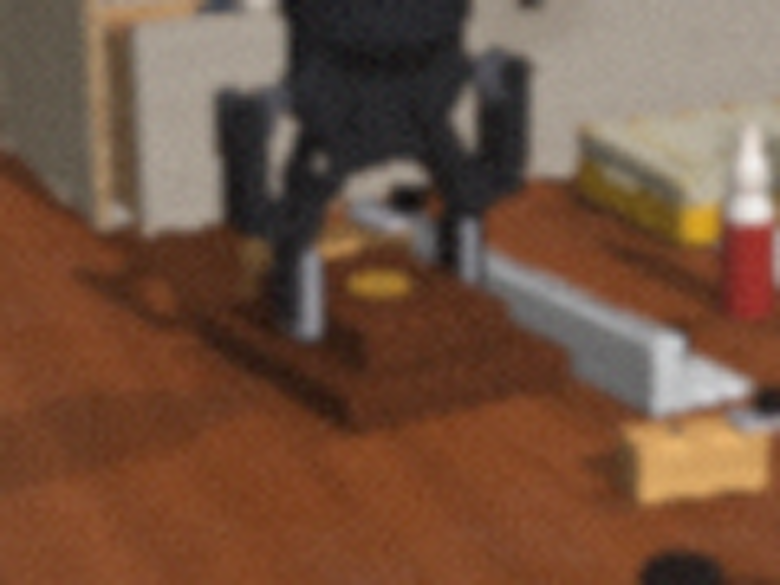

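The far finger stands right by the fence, so either the plinth or that finger is touching it. I'll relax the push, open slightly and lift off. A look will then show the true gap.

Call:
drive_tool(targets=[[0,1,2,0,0],[0,2,4,0,0],[0,2,5,0,0],[-0.75,2,5,0,0],[-0.75,2,5,0,0],[-0.75,2,5,0,0],[-0.75,2,5,0,0]])

```text
clock: 8.2
position: [601.2, -98.3, 11.8]
ee_rot: [0.774, -0.633, -0.0, 0.0]
contact_force: [-1.0, -0.5, 0.0]
gripper_width: 74.4
grasp_force: 0.0
```

Call:
drive_tool(targets=[[-0.75,0,0,-5,0],[-0.75,0,0,-15,0],[-0.75,0,0,-35,0],[-0.75,0,0,-60,0],[-0.75,0,0,-80,0],[-0.75,0,0,-80,0]])

```text
clock: 8.8
position: [603.8, -98.7, 96.7]
ee_rot: [0.774, -0.633, 0.003, -0.003]
contact_force: [0.3, 0.8, 0.6]
gripper_width: 74.8
grasp_force: 0.0
```

```bash
python3 -c "
from h import *
plan([510,-110,100],101.5)"
```

```text
shift [-7.6 94.2 -4.1] roll 90.0 yawy -168.5 pos [603.8 -98.7  96.7] F [0.3 0.8 0.6] t 8.8 w 74.8 j [ 0.1   0.48 -0.2   0.   -0.88  0.1 ]
```

Call:
drive_tool(targets=[[0.5,-1,12,-1,8],[1,-2,26,-2,16],[1,-3,40,-3,24],[1,-4,56,-3,32],[1,-5,72,-4,40],[1,-6,86,-4,48],[1,-7,100,-4,56],[1,-7,115,-4,64],[1,-7,130,-4,72],[1,-7,140,-4,80],[1,-7,144,-4,88],[1,-7,144,-4,90]])

```text
clock: 10.0
position: [457.6, -120.5, 96.2]
ee_rot: [-0.098, 0.995, 0.0, -0.0]
contact_force: [-0.1, 0.7, -0.4]
gripper_width: -0.2
grasp_force: 0.0
```

```bash
python3 -c "
from h import *
plan([510,-110,100],101.5)
i=arm.get_image('top');cv2.imwrite('pics/t2.png',cv2.resize(i[145:225,165:275],None,fx=7,fy=7,interpolation=cv2.INTER_CUBIC))"
```

```text
shift [-53.4   0.1  -3.8] roll -0.3 yawy 101.2 pos [ 457.6 -120.5   96.2] F [-0.1  0.7 -0.4] t 10.0 w -0.2 j [ 0.09  0.28 -0.54 -0.   -0.75 -1.46]
```

View pics/t2.png

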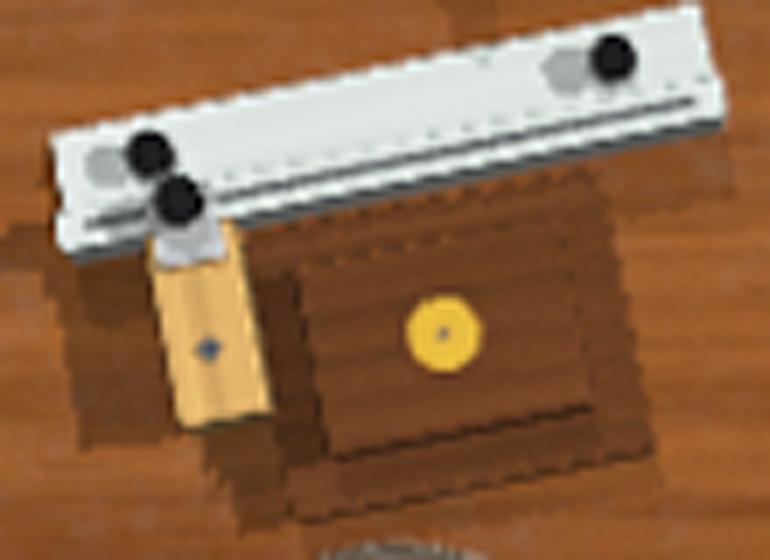

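The plinth is parallel and against the stop. The disc is at (443,333), and a thin gap to the fence may remain. I'll measure it.

```bash
python3 -c "
from h import *
np.set_printoptions(precision=1,suppress=True)
A=lambda l:(np.array(l,float)+.5)/7-.5+[165,145]
d=w('top',A([(443,333)]),34)[0]
p=w('top',A([(590,172),(652,450),(300,522)]),16);t=w('top',A([(592,407),(330,460)]),34)
f=w('top',A([(72,249),(722,119)]),30);s=w('top',A([(237,223),(270,412)]),30)
X=np.array([np.cos(.2),np.sin(.2),0]);Y=np.array([-X[1],X[0],0])
m=f.mean(0)
for n,v in(('disc',[d]),('low FR NR NL',p),('upnear',t),('fence',f),('stop',s)): print(n,np.c_[(v-m)@X,(v-m)@Y])
print(d,m)
for q in(p[2]-p[1],t[1]-t[0],f[0]-f[1]):print(np.arctan2(-q[0],q[1]))
# image of fence base line for reference
b=m-[0,0,30]; print((px('top',[b-80*Y,b,b+40*Y])-[165,145])*7+3)
"
```

```text
disc [[-56.   -5.6]]
low FR NR NL [[  -6.5  -67.4]
 [-108.9  -69.3]
 [-109.2   57.1]]
upnear [[-91.9 -51.4]
 [-91.9  41.2]]
fence [[  -0.2  116.7]
 [   0.2 -116.7]]
stop [[ -2.5  58.3]
 [-70.7  58.9]]
[602.6 -99.2  34. ] [656.4 -82.6  30. ]
0.20194741934360141
0.20043990336560735
0.2014111975482944
[[621.4 156.7]
 [405.4 199.6]
 [297.  221.1]]
```

The gap to the fence is about 4.5 mm, and the plinth touches the stop. The far finger must have met the fence first. Now I bring the shut fingertips over the near step.

```bash
python3 -c "
from h import *
plan([553.6,-109.2,22],101.5)"
```

```text
shift [-95.9  -7.7  74.2] roll -0.2 yawy 101.3 pos [ 458.1 -120.4   96.3] F [0.5 0.8 0. ] t 10.05 w 0.2 j [ 0.09  0.28 -0.54 -0.   -0.75 -1.46]
```

Call:
drive_tool(targets=[[1,-20,-2,0,0],[1,-45,-4,5,0],[1,-70,-6,15,0],[1,-90,-7.5,30,0],[1,-96,-7.5,45,0],[1,-96,-7.5,58,0],[1,-96,-7.5,68,0],[1,-96,-7.5,73,0],[1,-96,-7.5,73,0],[1,-96,-7.5,73,0]])

```text
clock: 11.05
position: [554.3, -108.8, 23.8]
ee_rot: [-0.1, 0.995, -0.0, 0.0]
contact_force: [-0.1, -0.2, 0.6]
gripper_width: 0.0
grasp_force: 0.0
```

Call:
drive_tool(targets=[[1,0,0,1,0],[1,-1,0,2,0],[1,-2,0,3,0],[1,-3,0,3,0],[1,-4,0,3,0],[1,-4,0,3,0]])

```text
clock: 11.65
position: [557.1, -108.1, 20.2]
ee_rot: [-0.099, 0.995, 0.0, -0.001]
contact_force: [-2.6, -0.7, 1.8]
gripper_width: 0.1
grasp_force: 1.7
```

Call:
drive_tool(targets=[[1,-1,0.3,1,0],[1,-2,0.6,2,0],[1,-3,0.9,2.5,0],[1,-4,1.2,2.5,0],[1,-4,1.2,2.5,0],[1,-4,1.2,2.5,0]])

```text
clock: 12.25
position: [562.1, -106.0, 17.5]
ee_rot: [-0.1, 0.995, 0.0, 0.0]
contact_force: [-1.6, -2.0, -0.6]
gripper_width: 0.0
grasp_force: 1.2
```

Call:
drive_tool(targets=[[1,-0.5,0,0,0],[1,-1,0,0,0],[1,-1.5,0,0,0],[1,-2,0,0,0],[1,-2,0,0,0],[1,-2,0,0,0]])

```text
clock: 12.85
position: [562.0, -106.0, 17.5]
ee_rot: [-0.099, 0.995, 0.0, -0.002]
contact_force: [-5.5, -3.3, 2.3]
gripper_width: 0.0
grasp_force: 3.1
```

Fence contact reached: the motion stopped and the force is building. I raise the forward push and press down.

Call:
drive_tool(targets=[[1,-0.5,0,0.5,0],[1,-1,0,1,0],[1,-1.5,0,1.5,0],[1,-2,0,2,0],[1,-2.5,0,2,0],[1,-2.5,0,2,0],[1,-2.5,0,2,0]])

```text
clock: 13.55
position: [562.0, -105.6, 16.2]
ee_rot: [-0.099, 0.995, 0.0, -0.005]
contact_force: [-11.5, -2.7, 10.9]
gripper_width: 0.3
grasp_force: 7.6
```

Call:
drive_tool(targets=[[1,-0.5,0,0.5,0],[1,-1,0,1,0],[1,-1,0,1.5,0],[1,-1,0,1.5,0],[1,-1,0,1.5,0]])

```text
clock: 14.05
position: [561.9, -105.6, 16.1]
ee_rot: [-0.099, 0.995, 0.0, -0.006]
contact_force: [-16.6, -2.2, 19.9]
gripper_width: -0.0
grasp_force: 13.0
```

Call:
drive_tool(targets=[[1,0,0.5,-0.5,0],[1,0,1,-1,0],[1,0,1.2,-1.5,0],[1,0,1.2,-1.8,0],[1,0,1.2,-1.8,0],[1,0,1.2,-1.8,0],[1,0,1.2,-1.8,0]])

```text
clock: 14.75
position: [561.9, -105.5, 16.1]
ee_rot: [-0.099, 0.995, -0.0, -0.006]
contact_force: [-12.0, -7.2, 8.8]
gripper_width: -0.0
grasp_force: 9.2
```

```bash
python3 -c "
from h import *
F=[]
for _ in range(6):
    i=arm.get_image('top');F.append(arm.read_state()['contact_force'])
F=np.array(F);print(F.round(1));F=F.mean(0)
X=np.array([np.cos(.2),np.sin(.2),0]);Y=np.array([-X[1],X[0],0]);print('fwd',-F@X,'left',-F@Y,'down',F[2])
cv2.imwrite('pics/t3.png',cv2.resize(i[145:225,165:275],None,fx=7,fy=7,interpolation=cv2.INTER_CUBIC))"
```

```text
[[-11.8  -6.8   8.8]
 [-12.   -8.    9.7]
 [-11.1  -8.5  10.5]
 [-12.2  -7.4   9. ]
 [-11.7  -8.    9. ]
 [-11.4  -7.    9.6]]
fwd 12.983636055204261 left 5.141531240480983 down 9.42574861746955
```

View pics/t3.png

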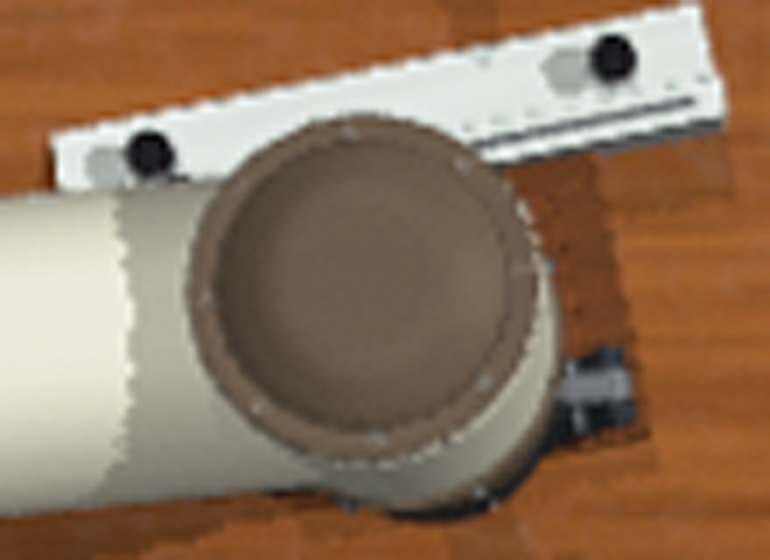

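The plinth moved about 4.5 mm forward. Its far edge now meets the fence base line at (600,160), and there was no shift to the right. I trim the forces to about 15 forward and 8 down, keeping a slight left bias.

Call:
drive_tool(targets=[[1,-0.4,-0.3,-0.2,0],[1,-0.8,-0.5,-0.5,0],[1,-0.8,-0.5,-0.5,0],[1,-0.8,-0.5,-0.5,0],[1,-0.8,-0.5,-0.5,0]])

```text
clock: 15.55
position: [561.9, -105.5, 16.2]
ee_rot: [-0.099, 0.995, 0.0, -0.007]
contact_force: [-13.9, -6.2, 7.6]
gripper_width: 0.1
grasp_force: 9.3
```

```bash
cat > f.py <<'E'
from h import *
F=[]
for _ in range(6):
    i=arm.get_image('side');F.append(arm.read_state()['contact_force'])
F=np.array(F).mean(0)
X=np.array([np.cos(.2),np.sin(.2),0]);Y=np.array([-X[1],X[0],0]);print('fwd',-F@X,'left',-F@Y,'down',F[2]);plan([0,0,0])
E
python3 f.py
```

```text
fwd 13.404504628516436 left 3.286023543543701 down 8.424423476869476
shift [529.9 214.   23.3] roll 0 yawy 101.3 pos [ 561.9 -105.5   16.2] F [-12.2  -5.8   9.4] t 15.85 w -0.3 j [ 0.1   0.54 -0.36 -0.   -0.68 -1.47]
```

Call:
drive_tool(targets=[[1,-0.4,0,-0.2,0],[1,-0.8,0,-0.4,0],[1,-0.8,0,-0.4,0],[1,-0.8,0,-0.4,0],[1,-0.8,0,-0.4,0]])

```text
clock: 16.35
position: [561.9, -105.5, 16.2]
ee_rot: [-0.099, 0.995, 0.0, -0.007]
contact_force: [-13.2, -6.6, 7.8]
gripper_width: -0.3
grasp_force: 9.2
```

```bash
python3 f.py; python3 -c "
from h import *
c=px('side',[[620,-110,30]])[0].astype(int);i=arm.get_image('side')
cv2.imwrite('pics/s3.png',cv2.resize(i[c[1]-45:c[1]+45,c[0]-65:c[0]+55],None,fx=6.5,fy=6.5,interpolation=cv2.INTER_CUBIC))"
```

```text
fwd 14.618142983604523 left 4.01431140759575 down 7.85640606009499
shift [530.  213.8  24.3] roll 0 yawy 101.3 pos [ 561.9 -105.5   16.2] F [-12.7  -6.4   7.4] t 16.65 w 0.3 j [ 0.1   0.54 -0.36 -0.   -0.68 -1.47]
```

View pics/s3.png

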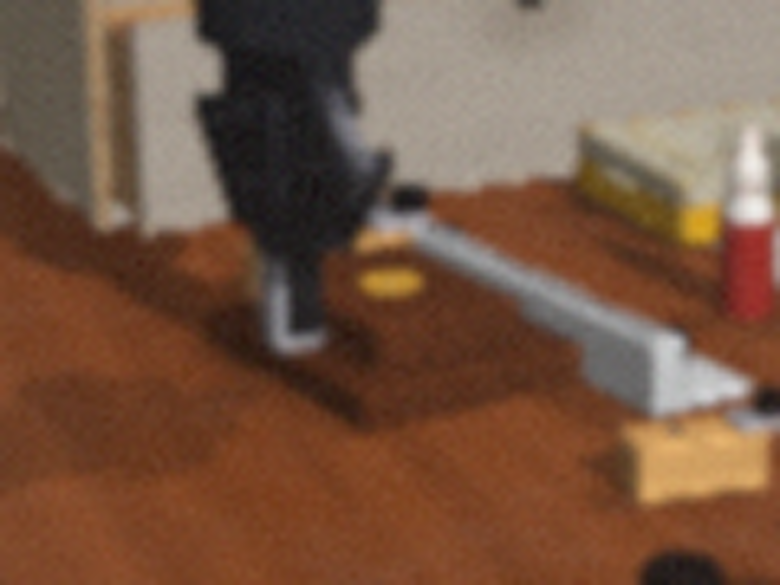

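The fingertips sit in the near step at (295,345), and the lower tier meets the fence face at (585,365). The push is 14.6 N forward and 7.9 N down, steady, so I hand it in.

```bash
python3 -c "
from bench import arm
print(arm.job_done())"
```

```text
the job is handed in; nothing more can be done
None
```

The plinth sits flush on the fence and against the stop, clamped with about 14.6 N forward and 7.9 N down when I handed the job in at about 16.7 s; I never touched the bystanders but didn't check them separately at the end.

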